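# Shut down the buckle cleaner and uncover it

### The arm

A 6-joint arm with a two-finger parallel gripper is mounted at the origin on the work surface. World frame = base frame: x ahead of the robot, y to its left, z up, the work surface at z = 0. Lengths are in m, angles in degrees, forces in N, time in s.
With the tool pointing down it reaches from about 0.275 to 0.725 m from the base axis. Payload 15.9 kg.
Tool frame: the origin (TCP) lies at the centre of the arm's flange, where the gripper is bolted on; the fingertips stand 173 mm ahead of it and the grasp point (between the pads) lies 155 mm ahead of it (nose_length is the distance from the TCP to the fingertips, in m); z points along the fingers, y is the line along which they close (so a half turn about z gives the same grasp; the last joint's range is limited). The gripper opens to 85 mm and grips with 20 to 120 N. Pads are 22 mm wide; open, the fingers measure 114 mm over their backs; the gripper's body (76 mm by 85 mm) begins 54 mm behind the grasp point. The pads swing forward as they close: fully open they stand 13 mm farther back than shut.
Start: joints at [-69.901, 12.198, -1.971, 75.831, 0, 90], TCP at [0.172, -0.47, 0.405] pointing down, gripper open.
Joint ranges: [-170.91, 170.91], [-42.67, 98.43], [-65.05, 77.54], [-120.47, 116.71], [-90, 82.35], [-180, 180]. Speed limits (degrees/s): [108.29, 108.29, 136.94, 147.25, 180, 180].

### API

Orientations are given as [roll, pitch, yaw] about the fixed x, y, z axes, in that order (R = Rz(yaw) Ry(pitch) Rx(roll)).
In Python, from bench import * gives the robot as it stands.
- The arm moves only by the tool arm_command, never from a script. Its argument "rows" is one flat list of numbers, 6 for each row, row after row: the shift along the tool's x, y, z in mm, then the turn, a rotation vector about the tool's x, y, z in degrees. In form: [tx, ty, tz, ax, ay, az, tx, ty, tz, ax, ay, az, ...]. A call has 1 to 10 rows; each row shifts and turns the commanded pose from where the row before left it, along the tool's axes as they then stand; what a row does not reach is not made up. A row lasts 1/8 s, in which the tool goes at most 62.5 mm and 10.7 degrees, less where a joint would pass 70% of its speed; a pose out of reach is approached as far as the arm can. A call is refused whole if a number of a shift passes 62.5 or a number of a turn 10.7, either way. A call with a gripper value outside its range is refused whole. "grip" is the finger opening in mm, from 0 to 85.4, set as the call begins (left out, the last holds). The fingers move at their own pace and stop on an object; "force" is the grip in N (left out, the last holds). Time passes only in rows, so rows that do not move let the fingers close. It gives the time, the measured TCP pose, the force, the opening and the grip force at its end, in the units of the state.
- state(): the state, without advancing time (a new reading comes with each control period).
- read_camera(name): name is "scene" or "top" or "wrist"; returns a dict with "color" (400x640x3 uint8, blue, green, red), "K" (3x3 intrinsics, pixels), "origin" and "rotation" of the camera in the world. Camera axes: x right, y down, z forward; pixel columns grow to the right and rows downward; lengths in m; the calibration is good to about 2 mm. A picture is of the moment at which its call begins. There is no depth.
- close_job(): hands the job in; it is judged then, once.
The state is a dict: "time": time; "joint_positions": joint angles; "qvel": joint speeds; "effort": joint torques, N m; "tcp_pos": TCP position; "tcp_rot": TCP orientation; "ft_force": force on the tool from outside, world axes, zero at the start; "ft_torque": the same for the moment, N m; "width": opening from 0.0 (shut) to 1.0 (fully open); "finger_force": force on a finger pad.
Only numpy, scipy, OpenCV 4.12 (cv2) and the standard library are available. Lean on these libraries where they do the work, as an engineer would, in place of code of your own. Each camera call takes 0.05 s, during which the arm holds its last target. There are 200 camera calls.

### The job

The ultrasonic cleaner on the shoe-repair bench has finished its buckles: press its keys fully in, one at a time and letting each come back out - first the round key (stop), then the long bar (drain), then the small square (off) - and leave the cross-shaped key alone. After that, take the loose lid off the tank and set it down gently, knob up, lying flat and wholly on the round cork mat beside the cleaner. Do not shift the rubber heel blank, the polish tin or the hammer that lie about it.

Things in the scene. Friction and masses are not known exactly. Their poses are not given: they have to be found in the camera images.
- cleaner: Benchtop ultrasonic cleaner, fixed: steel housing 210 mm deep (x), 250 mm wide (y), 230 mm high, with a round tank mouth 140 mm across in its top and a sloping keypad along its -x side. Origin under the tank's centre at table level, x away from the keypad, z up. Front face behind the keypad: at local x = -105 mm; a drip lip along its top (185 to 230 mm high) juts 18 mm out from it.
- keypad (a point): Middle of the key row on the keypad's surface (axes as the cleaner's). The keypad slopes down to the robot at 35 degrees, from 88 to 51 mm high. Four black keys in one row along the cleaner's y, 46 mm apart, which is where varies. The housing stands 22 mm behind their centres, rises 157 mm above them and has a lip jutting over: the tool must lean towards the robot, square to the keypad.
- key_round_top (a point): Centre of the top face of the round key, 26 mm across (black plastic, stands 12 mm proud of the sloping keypad). z points out of the keypad, square to it; x up the slope away from the robot, y along the row.
- key_round (a joint): How far that key is pressed, m: 0 out, 0.006 fully in. It springs back; fully in takes 4 N.
- key_bar_top (a point): Centre of the top face of the long narrow bar key, 30 mm up the slope by 11 mm (black plastic, stands 12 mm proud of the sloping keypad). z points out of the keypad, square to it; x up the slope away from the robot, y along the row.
- key_bar (a joint): How far that key is pressed, m: 0 out, 0.006 fully in. It springs back; fully in takes 4 N.
- key_square_top (a point): Centre of the top face of the small square key, 17 mm a side (black plastic, stands 12 mm proud of the sloping keypad). z points out of the keypad, square to it; x up the slope away from the robot, y along the row.
- key_square (a joint): How far that key is pressed, m: 0 out, 0.006 fully in. It springs back; fully in takes 4 N.
- key_cross_top (a point): Centre of the top face of the cross-shaped key, 26 mm across with 8 mm arms, which must be left alone (black plastic, stands 12 mm proud of the sloping keypad). z points out of the keypad, square to it; x up the slope away from the robot, y along the row.
- key_cross (a joint): How far that key is pressed, m: 0 out, 0.006 fully in. It springs back; fully in takes 4 N.
- lid: Loose round steel lid, 0.3 kg, lying on the tank mouth. Origin at the centre of its underside, z up: plug 130 mm across, 6 mm high (hangs in the mouth), then a plate 160 mm across and 5 mm thick, then a black round knob 28 mm across, from 19 to 45 mm above the origin. Closed, the origin is 224 mm above the table.
- lid_knob (a point): Middle of the lid's knob, on the axis, 32 mm above the lid's origin; the knob's top is 13 mm higher. z up.
- mat: Round cork mat fixed to the table beside the cleaner, left or right, 230 mm across, 6 mm thick. Origin at the centre of its underside.
- tray: Open dark steel tray of rubber heel blanks on the other side of the cleaner, 190 by 200 mm, 30 mm high, fixed. Not for the lid. Origin at the centre of its underside.
- heel: Loose rubber heel blank 40 x 26 x 12 mm lying on the cleaner's top beside the lid; a bystander, to be left where it is.
- tin: Loose polish tin 76 mm across, 26 mm high, on the table in front of the cleaner; a bystander, to be left where it is.
- hammer: Loose hammer 260 mm long lying in front of the cleaner; a bystander, to be left where it is.

How it is judged:
By the outcome, as a careful person would: the job done as asked, in the order asked, and still so for the second after the job is handed in, with the robot touching nothing.
It also fails if it takes over 61 s, if anything falls off the work surface, if the arm or the gripper's body presses on something with over 40 N, if the wrist force passes 120 N, or if a joint passes its speed limit or range.

## Working session

There is one attempt and no reset: what is moved stays moved. The work goes in short steps, Python scripts to look and compute and a tool call to move; the robot and the scene stay as the last step left them, time stands still between calls to the robot, and variables do not carry over. Pictures are saved under pics/ and viewed, at most 10 in all, crops included, and the job is handed in when it is done.

Besides the shell and the picture viewer there is one more tool, called as name(argument=value, ...) on one line, values as JSON. arm_command: Moves the arm, as the interface text tells. Its arguments: {"type":"object","properties":{"rows":{"type":"array","items":{"type":"number"}},"grip":{"type":"number"},"force":{"type":"number"}},"required":["rows"]}

```bash
mkdir -p pics; ls; python3 - <<'E'
from bench import *
import cv2
print(state())
for n in ("scene","top"):
    c=read_camera(n); cv2.imwrite(f"pics/{n}0.png",c["color"]); print(n,c["K"],c["origin"],c["rotation"])
E
```

```text
pics
{'time': 0.0, 'joint_positions': array([-6.99004977e+01,  1.22242511e+01, -2.00649128e+00,  7.58307348e+01,
       -4.47681714e-04,  9.00003128e+01]), 'qvel': array([ 0.03013373, -0.0948186 , -0.03301839, -0.04631715, -0.00068084,
        0.04985552]), 'effort': array([ 7.55422980e-05, -6.86160278e+01,  4.87120163e+01,  1.74175180e-02,
       -9.85833435e-05, -1.71747894e-05]), 'tcp_pos': array([ 0.17177851, -0.4694227 ,  0.40423298]), 'tcp_rot': array([-1.79938523e+02,  4.48017132e-04,  2.00991900e+01]), 'ft_force': array([ 0.22273486, -0.03212299, -0.33136459]), 'ft_torque': array([-0.01080125, -0.01457982,  0.02455361]), 'finger_force': 0.0, 'width': 0.9993630246142968}
scene [[469.04137763   0.         316.63974017]
 [  0.         469.04137763 202.47284305]
 [  0.           0.           1.        ]] [0.29521816 0.42537605 1.03304066] [-152.00927659   -0.48079079 -151.94245203]
top [[451.75067461   0.         316.20819855]
 [  0.         451.75067461 201.46673284]
 [  0.           0.           1.        ]] [ 0.41945855 -0.00167797  1.19386962] [-175.42295077   -0.88412578  -89.90366758]
```

View pics/scene0.png

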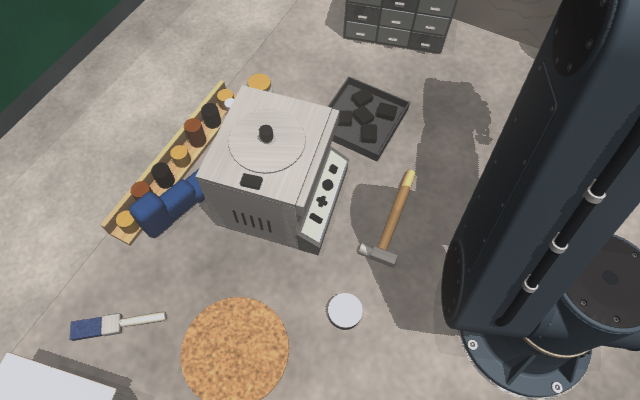

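View pics/top0.png

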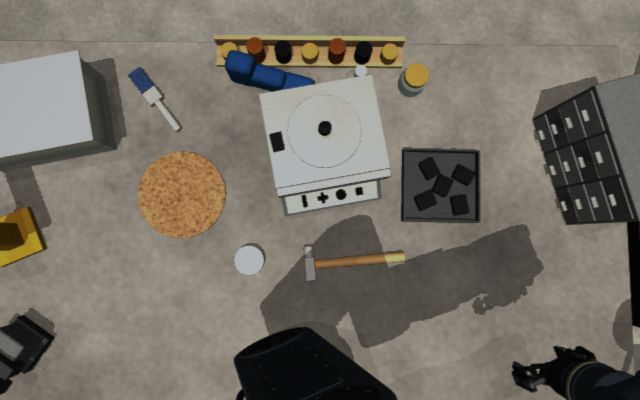

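The top view shows the mat at (182,194), the lid knob at (324,128), the keys from (305,201) for the bar to (359,191) for the square, the tin at (249,260) and the hammer at (310–405,262). The scene view shows the same keys at about (317,217), (322,201), (328,184) and (333,170).

```bash
python3 - <<'E'
import cv2,numpy as np
s=cv2.imread("pics/scene0.png");t=cv2.imread("pics/top0.png")
a=cv2.resize(t[70:220,255:395],None,fx=4,fy=4,interpolation=cv2.INTER_CUBIC)   #560x600
b=cv2.resize(s[140:260,290:350],None,fx=4,fy=4,interpolation=cv2.INTER_CUBIC)   #240x480
c=np.zeros((600,800,3),np.uint8);c[:,:560]=a;c[:480,560:]=b
cv2.imwrite("pics/crop.png",c)
E
```

```text
(no output)
```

View pics/crop.png

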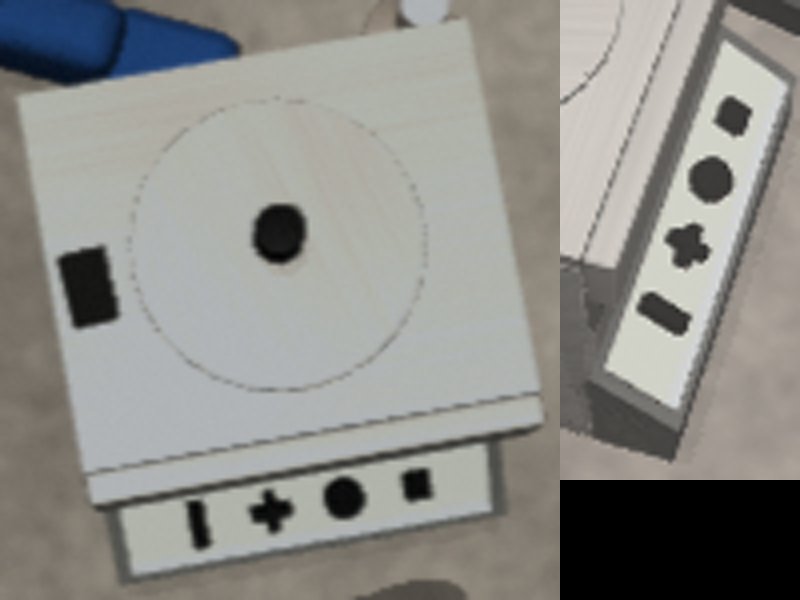

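The crop gives clean housing corners and four separate keys, in the order bar, cross, round, square from +y to -y. I will fit the cleaner's pose from these points in both views.

```bash
cat > h.py <<'E'
from bench import *
import numpy as np, cv2
from scipy.optimize import least_squares
from scipy.spatial.transform import Rotation as Ro
CAM={"scene":([[469.04137763,0,316.63974017],[0,469.04137763,202.47284305],[0,0,1]],[0.29521816,0.42537605,1.03304066],[-152.00927659,-0.48079079,-151.94245203]),
"top":([[451.75067461,0,316.20819855],[0,451.75067461,201.46673284],[0,0,1]],[0.41945855,-0.00167797,1.19386962],[-175.42295077,-0.88412578,-89.90366758])}
def proj(n,P):
    K,o,r=CAM[n]; p=Ro.from_euler("xyz",r,degrees=True).inv().apply(np.atleast_2d(P)-o)
    q=p@np.array(K).T; return q[:,:2]/q[:,2:]
def onplane(n,uv,z):
    K,o,r=CAM[n]; d=Ro.from_euler("xyz",r,degrees=True).apply(np.linalg.inv(K)@[*uv,1]); return np.array(o)+d*(z-o[2])/d[2]
E
cat > fit.py <<'E'
from h import *
ct=lambda u,v:(255+u/4-.4,70+v/4-.4)
cs=lambda u,v:(290+(u-560)/4-.4,140+v/4-.4)
n=np.array([-np.sin(np.radians(35)),0,np.cos(np.radians(35))])
key=lambda y,h:np.array([-.127,y,.0726])+h*n
F=[("top",ct(20,97),[.105,.125,.23]),("top",ct(467,20),[.105,-.125,.23]),("top",ct(88,472),[-.105,.125,.23]),("top",ct(542,394),[-.105,-.125,.23]),
("top",ct(279,233),[0,0,.224+.034]),("scene",(265.5,133),[0,0,.224+.034])]
ks=dict(top=[ct(199,525),ct(271,511),ct(345,498),ct(417,485)],scene=[cs(664,314),cs(688,245),cs(711,180),cs(734,116)])
def W(p,L): return Ro.from_euler("z",p[2]).apply(np.atleast_2d(L))+[p[0],p[1],0]
def res(p):
    r=[proj(c,W(p,L))[0]-uv for c,uv,L in F]
    for c in ks:
        for i,uv in enumerate(ks[c]): r.append(proj(c,W(p,key(p[3]+.046*(1.5-i),.006)))[0]-uv)
    return np.array(r).ravel()
s=least_squares(res,[.6,0,0.2,0],loss="soft_l1"); p=s.x
print("xy",p[:2],"yaw",np.degrees(p[2]),"off",p[3]);print(res(p).reshape(-1,2).round(1).tolist())
for i,nm in enumerate(["bar","cross","round","square"]): print(nm,W(p,key(p[3]+.046*(1.5-i),.012))[0].round(4))
for m in [onplane("top",(182,194.5),.006),onplane("scene",(235,350.5),.006)]: print("mat",m)
print("tin",onplane("top",(249,260),.026),"hammer",[onplane("top",q,.02) for q in [(310,263),(405,258)]])
E
python3 fit.py
```

```text
xy [ 0.6509111  -0.03375024] yaw 10.408533588664715 off -0.00035023355999727385
[[-0.4, -0.1], [0.3, -0.2], [-0.8, 0.5], [-0.1, -0.4], [0.4, -0.4], [-0.3, -0.5], [0.2, 0.0], [0.4, 0.3], [0.1, 0.2], [0.3, 0.2], [-0.0, 0.1], [0.0, 0.3], [0.1, 0.2], [-0.0, 0.4]]
bar [0.5068 0.0096 0.0824]
cross [ 0.5151 -0.0357  0.0824]
round [ 0.5234 -0.0809  0.0824]
square [ 0.5318 -0.1261  0.0824]
mat [0.53194269 0.33310395 0.006     ]
mat [0.52959103 0.33541166 0.006     ]
tin [0.36208955 0.15236533 0.026     ] hammer [array([ 0.35425968, -0.00389347,  0.02      ]), array([ 0.36730895, -0.24979545,  0.02      ])]
```

The fit residuals are under 1 px and both mat readings agree within 3 mm. Next step is a planning helper, then a shut-finger approach to the round key.

```bash
cat > plan.py <<'E'
from h import *
YAW=10.41; C=np.array([.6509,-.0338])
KEY=dict(bar=[.5068,.0096,.0824],cross=[.5151,-.0357,.0824],round=[.5234,-.0809,.0824],square=[.5318,-.1261,.0824])
DOWN=Ro.from_euler("xyz",[180,0,YAW],degrees=True); RK=DOWN*Ro.from_euler("y",35,degrees=True)
def press(k,gap,nose=.173): return np.array(KEY[k])-RK.apply([0,0,1])*(nose+gap), RK
def plan(pos,R,n,state0=None):
    s=state(); p0=np.array(s["tcp_pos"]); R0=Ro.from_euler("xyz",s["tcp_rot"],degrees=True)
    rv=(R0.inv()*R).as_rotvec()/n; Rc=R0; d=(np.array(pos)-p0)/n; out=[]
    for i in range(n):
        out.append([*(Rc.inv().apply(d)*1000).round(1),*np.degrees(rv).round(1)]); Rc=Rc*Ro.from_rotvec(rv)
    print("tcp",p0.round(4),s["tcp_rot"].round(1),"tot mm tool0",(R0.inv().apply(np.array(pos)-p0)*1000).round(1),"F",s["ft_force"].round(1),"w",s["width"],"t",s["time"])
    print([float(x) for r in out for x in r])
E
python3 -c "
from plan import *
plan(*press('round',.04),10)"
```

```text
tcp [ 0.1718 -0.4694  0.4043] [-179.9    0.    20.1] tot mm tool0 [ 343.3 -264.5  147.7] F [0.4 0.1 0.4] w 1.0017541431718873 t 0.1
[34.3, -26.4, 14.8, -0.3, 3.5, 0.9, 32.9, -27.1, 16.7, -0.3, 3.5, 0.9, 31.4, -27.7, 18.5, -0.3, 3.5, 0.9, 29.8, -28.3, 20.2, -0.3, 3.5, 0.9, 28.0, -28.9, 21.8, -0.3, 3.5, 0.9, 26.2, -29.4, 23.3, -0.3, 3.5, 0.9, 24.2, -30.0, 24.7, -0.3, 3.5, 0.9, 22.2, -30.5, 26.0, -0.3, 3.5, 0.9, 20.1, -31.0, 27.1, -0.3, 3.5, 0.9, 17.9, -31.4, 28.1, -0.3, 3.5, 0.9]
```

arm_command(rows=[34,-26,15,-0.3,3.5,0.9,33,-27,17,-0.3,3.5,0.9,31,-28,18,-0.3,3.5,0.9,30,-28,20,-0.3,3.5,0.9,28,-29,22,-0.3,3.5,0.9,26,-29,23,-0.3,3.5,0.9,24,-30,25,-0.3,3.5,0.9,22,-30,26,-0.3,3.5,0.9,20,-31,27,-0.3,3.5,0.9,18,-31,28,-0.3,3.5,0.9], grip=0, force=40)

```text
time: 1.35
tcp_pos: [0.4022, -0.1032, 0.2568]
tcp_rot: [179.9, -35.2, 10.8]
ft_force: [2.1, -1.4, -0.5]
width: -0.001
finger_force: 0.0
```

arm_command(rows=[0,0,0,0,0,0,0,0,0,0,0,0])

```text
time: 1.6
tcp_pos: [0.4016, -0.1047, 0.257]
tcp_rot: [179.8, -35.0, 10.9]
ft_force: [-0.8, 0.4, -0.5]
width: -0.001
finger_force: 0.0
```

```bash
python3 -c "
from plan import *
plan(*press('round',.015),2); print(state()['joint_positions'])
c=read_camera('wrist'); print(c['K'],c['origin'],c['rotation']); t=read_camera('top')['color'][150:300,220:400]
o=np.zeros((400,800,3),np.uint8); o[:,:480]=c['color'][:,80:560]; t=cv2.resize(t[10:135,50:150],(320,400)); o[:,480:]=t; cv2.imwrite('pics/w1.png',o)"
```

```text
tcp [ 0.4016 -0.1047  0.257 ] [179.8 -35.   10.9] tot mm tool0 [ 1.5 -1.3 26.2] F [-0.8  0.4 -0.5] w -0.0005082734974810017 t 1.6
[0.7, -0.7, 13.1, -0.1, -0.0, 0.2, 0.7, -0.7, 13.1, -0.1, -0.0, 0.2]
[-20.42211418  -6.15562747 -51.59263792  13.5701515   17.19901932
 153.53559927]
[[349.72085179   0.         324.85459427]
 [  0.         349.72085179 194.3516512 ]
 [  0.           0.           1.        ]] [ 0.47710818 -0.09080606  0.27269235] [-161.45736886   -0.16913161  -79.25257862]
```

View pics/w1.png

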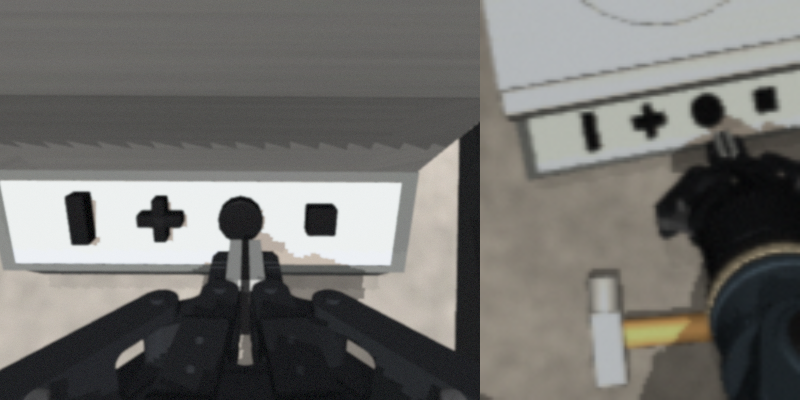

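The wrist view shows the shut tips at (245,240) just below the round key at (241,219), with the keypad square to the tool. This matches the plan's 1.5/-1.3 mm correction, so I'll close in.

arm_command(rows=[0.7,-0.7,10,-0.1,0,0.2,0.8,-0.6,10,-0.1,0,0.2,0,0,3,0,0,0,0,0,2,0,0,0,0,0,0,0,0,0,0,0,0,0,0,0])

```text
time: 2.45
tcp_pos: [0.4169, -0.1005, 0.2376]
tcp_rot: [179.9, -35.1, 10.4]
ft_force: [-0.1, -0.7, -0.1]
width: 0.001
finger_force: 0.0
```

```bash
python3 -c "
from plan import *
plan(*press('round',0),2)"
```

```text
tcp [ 0.4169 -0.1005  0.2376] [179.9 -35.1  10.4] tot mm tool0 [-0.3 -0.1 16.2] F [-0.1 -0.7 -0.1] w 0.0008341752593707362 t 2.45
[-0.2, -0.0, 8.1, 0.1, -0.1, -0.0, -0.2, -0.0, 8.1, 0.1, -0.1, -0.0]
```

arm_command(rows=[0,0,5,0,0,0,0,0,5,0,0,0,0,0,4,0,0,0,0,0,2,0,0,0,0,0,2,0,0,0,0,0,1,0,0,0,0,0,0,0,0,0,0,0,0,0,0,0])

```text
time: 3.45
tcp_pos: [0.4276, -0.0985, 0.2219]
tcp_rot: [179.9, -35.1, 10.4]
ft_force: [-2.5, -0.1, 1.0]
width: -0.001
finger_force: 1.3
```

arm_command(rows=[0,0,2,0,0,0,0,0,0,0,0,0,0,0,0,0,0,0])

```text
time: 3.82
tcp_pos: [0.4288, -0.0984, 0.2203]
tcp_rot: [179.9, -35.1, 10.4]
ft_force: [-3.1, 0.5, 1.6]
width: -0.002
finger_force: 1.8
```

arm_command(rows=[0,0,2,0,0,0,0,0,0,0,0,0,0,0,0,0,0,0])

```text
time: 4.2
tcp_pos: [0.4297, -0.0982, 0.2191]
tcp_rot: [179.9, -35.1, 10.4]
ft_force: [-28.6, -1.7, 29.3]
width: 0.001
finger_force: 20.2
```

arm_command(rows=[0,0,1.5,0,0,0,0,0,0,0,0,0,0,0,0,0,0,0])

```text
time: 4.58
tcp_pos: [0.4301, -0.0982, 0.2184]
tcp_rot: [179.9, -35.2, 10.3]
ft_force: [-56.3, -3.7, 60.3]
width: 0.002
finger_force: 40.8
```

The round key bottomed out with a hard stop at the predicted depth. Backing off along the tool axis to let it return.

arm_command(rows=[0,0,-10,0,0,0,0,0,-20,0,0,0,0,0,-12,0,0,0,0,0,0,0,0,0,0,0,0,0,0,0])

```text
time: 5.2
tcp_pos: [0.4072, -0.1023, 0.2515]
tcp_rot: [179.9, -35.1, 10.4]
ft_force: [-0.9, -0.0, -0.1]
width: 0.0
finger_force: 0.0
```

```bash
python3 -c "
from plan import *
plan(*press('bar',.02),3)"
```

```text
tcp [ 0.4072 -0.1023  0.2515] [179.9 -35.1  10.4] tot mm tool0 [ -0.3 -92.1  13.1] F [-0.9 -0.  -0.1] w 0.00010866576404203436 t 5.2
[-0.1, -30.7, 4.4, 0.0, -0.0, -0.0, -0.1, -30.7, 4.4, 0.0, -0.0, -0.0, -0.1, -30.7, 4.4, 0.0, -0.0, -0.0]
```

arm_command(rows=[0,-31,0,0,0,0,0,-31,0,0,0,0,0,-30,0,0,0,0,0,0,7,0,0,0,0,0,6,0,0,0,0,0,0,0,0,0,0,0,0,0,0,0])

```text
time: 6.08
tcp_pos: [0.398, -0.011, 0.2408]
tcp_rot: [179.9, -35.1, 10.3]
ft_force: [-0.2, -0.7, -0.2]
width: -0.001
finger_force: 0.0
```

```bash
python3 -c "
from plan import *
plan(*press('bar',0),2)
c=read_camera('wrist')['color'];t=read_camera('top')['color']
o=np.zeros((400,800,3),np.uint8); o[:,:480]=c[:,80:560]; o[:,480:]=cv2.resize(t[160:285,270:370],(320,400)); cv2.imwrite('pics/w2.png',o)"
```

```text
tcp [ 0.398  -0.011   0.2408] [179.9 -35.1  10.3] tot mm tool0 [-0.2 -0.6 20.3] F [-0.2 -0.7 -0.2] w -0.0005839135120506178 t 6.075
[-0.1, -0.3, 10.1, 0.1, -0.0, -0.0, -0.1, -0.3, 10.1, 0.1, -0.0, -0.0]
```

View pics/w2.png

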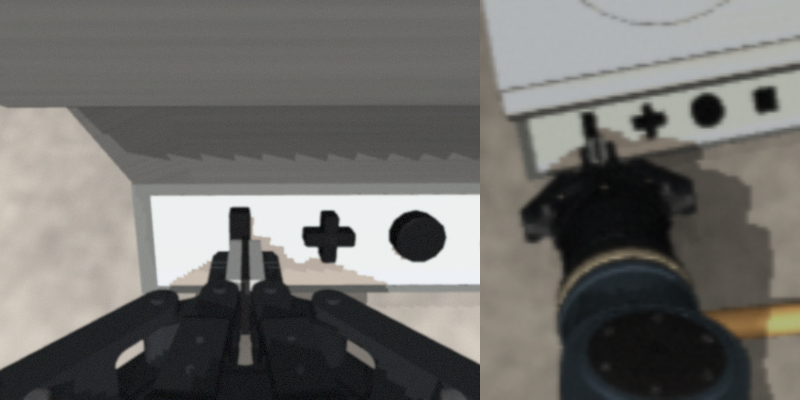

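The tips at (245,255) line up with the bar key at (240,224), and the round key is back out. I'll shift 1.5 mm towards the bar and press.

arm_command(rows=[0,-1.5,8,0,0,0,0,0,8,0,0,0,0,0,4,0,0,0,0,0,2,0,0,0,0,0,2,0,0,0,0,0,2,0,0,0,0,0,0,0,0,0,0,0,0,0,0,0])

```text
time: 7.18
tcp_pos: [0.4121, -0.0063, 0.2196]
tcp_rot: [179.9, -35.1, 10.4]
ft_force: [-6.7, 0.4, 3.8]
width: -0.001
finger_force: 3.1
```

arm_command(rows=[0,0,1,0,0,0,0,0,0,0,0,0,0,0,0,0,0,0])

```text
time: 7.55
tcp_pos: [0.4125, -0.0062, 0.2191]
tcp_rot: [179.9, -35.1, 10.4]
ft_force: [-26.3, -1.8, 25.6]
width: -0.001
finger_force: 17.7
```

The bar key is bottomed at about 36 N. Release, then go across to the square key.

arm_command(rows=[0,0,-12,0,0,0,0,0,-20,0,0,0,0,0,-10,0,0,0,0,0,0,0,0,0,0,0,0,0,0,0])

```text
time: 8.18
tcp_pos: [0.3893, -0.0105, 0.253]
tcp_rot: [179.9, -35.1, 10.4]
ft_force: [0.5, -0.3, -0.0]
width: -0.001
finger_force: 0.0
```

arm_command(rows=[0,28,0,0,0,0,0,28,0,0,0,0,0,28,0,0,0,0,0,28,0,0,0,0,0,26,0,0,0,0,0,0,0,0,0,0,0,0,0,0,0,0])

```text
time: 9.05
tcp_pos: [0.4137, -0.1459, 0.2528]
tcp_rot: [180.0, -35.0, 10.3]
ft_force: [0.2, -0.9, 0.4]
width: -0.003
finger_force: 0.0
```

```bash
python3 -c "
from plan import *
plan(*press('square',0),2)"
```

```text
tcp [ 0.4137 -0.1459  0.2528] [180.  -35.   10.3] tot mm tool0 [ 0.3  1.8 35.3] F [ 0.2 -0.9  0.4] w -0.003028440728783252 t 9.05
[0.2, 0.9, 17.6, 0.0, -0.0, -0.0, 0.2, 0.9, 17.6, 0.0, -0.0, -0.0]
```

arm_command(rows=[0,1,12,0,0,0,0,0,12,0,0,0,0,0,8,0,0,0,0,0,3,0,0,0,0,0,2,0,0,0,0,0,2,0,0,0,0,0,2,0,0,0,0,0,0,0,0,0,0,0,0,0,0,0])

```text
time: 10.18
tcp_pos: [0.4372, -0.143, 0.22]
tcp_rot: [179.9, -35.1, 10.4]
ft_force: [-4.3, 1.4, 2.9]
width: 0.001
finger_force: 1.9
```

arm_command(rows=[0,0,1,0,0,0,0,0,0,0,0,0,0,0,0,0,0,0])

```text
time: 10.55
tcp_pos: [0.4376, -0.143, 0.2193]
tcp_rot: [179.9, -35.1, 10.4]
ft_force: [-15.6, 1.4, 15.2]
width: -0.001
finger_force: 10.2
```

arm_command(rows=[0,0,-10,0,0,0,0,0,-30,0,0,0,0,0,-40,0,0,0,0,0,-40,0,0,0,-30,0,-40,0,-3,0,-30,0,-40,0,-3,0,0,0,0,0,0,0,0,0,0,0,0,0])

```text
time: 11.55
tcp_pos: [0.2775, -0.1723, 0.351]
tcp_rot: [179.8, -29.2, 10.4]
ft_force: [0.8, -0.1, -1.0]
width: -0.0
finger_force: 0.0
```

```bash
python3 -c "
from plan import *
plan([.4,-.09,.53],DOWN,6)
for n in ('top','wrist'): cv2.imwrite('pics/%s3.png'%n,read_camera(n)['color'])"
```

```text
tcp [ 0.2775 -0.1723  0.351 ] [179.8 -29.2  10.4] tot mm tool0 [205.4 -58.7 -90.6] F [ 0.8 -0.1 -1. ] w -5.2502759443047545e-05 t 11.55
[34.2, -9.8, -15.1, 0.0, -4.9, -0.0, 32.8, -9.8, -17.9, 0.0, -4.9, -0.0, 31.2, -9.8, -20.7, 0.0, -4.9, -0.0, 29.3, -9.8, -23.2, 0.0, -4.9, -0.0, 27.3, -9.8, -25.6, 0.0, -4.9, -0.0, 25.0, -9.8, -27.8, 0.0, -4.9, -0.0]
```

View pics/top3.png

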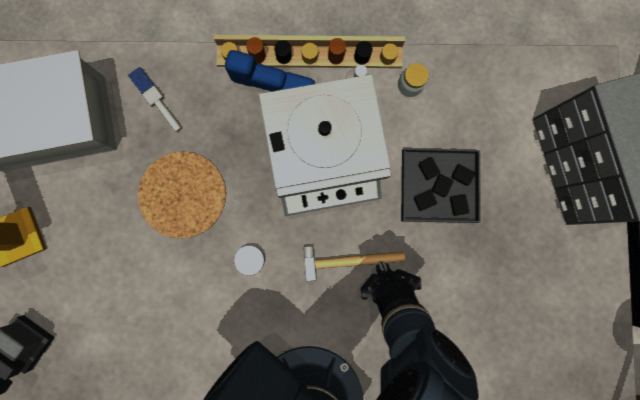

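All three keys are out again, and the hammer at (310–405,262), the tin at (249,260) and the heel at (277,142) have not moved. Now to the lid.

arm_command(rows=[34,-10,-15,0,-4.9,0,33,-10,-18,0,-4.9,0,31,-10,-21,0,-4.9,0,29,-10,-23,0,-4.9,0,27,-10,-26,0,-4.9,0,25,-10,-28,0,-4.9,0,0,0,0,0,0,0], grip=55)

```text
time: 12.52
tcp_pos: [0.4017, -0.0874, 0.5298]
tcp_rot: [179.9, 0.4, 10.5]
ft_force: [0.1, -0.2, 0.4]
width: 0.647
finger_force: 0.0
```

```bash
python3 -c "
from plan import *
plan([.6509,-.0338,.475],DOWN,6)"
```

```text
tcp [ 0.4017 -0.0874  0.5298] [179.9   0.4  10.5] tot mm tool0 [255.1  -7.3  53.2] F [ 0.1 -0.2  0.4] w 0.6470767216442214 t 12.525
[42.5, -1.2, 8.9, 0.0, 0.1, 0.0, 42.5, -1.2, 8.9, 0.0, 0.1, 0.0, 42.5, -1.2, 9.0, 0.0, 0.1, 0.0, 42.5, -1.2, 9.0, 0.0, 0.1, 0.0, 42.5, -1.3, 9.0, 0.0, 0.1, 0.0, 42.5, -1.3, 9.1, 0.0, 0.1, 0.0]
```

arm_command(rows=[42,-1,6,0,0.1,0,43,-1,9,0,0.1,0,42,-1,9,0,0.1,0,43,-1,9,0,0.1,0,42,-2,10,0,0,0,43,-1,10,0,0,0,0,0,0,0,0,0,0,0,0,0,0,0])

```text
time: 13.52
tcp_pos: [0.6486, -0.0361, 0.4757]
tcp_rot: [179.9, -0.1, 10.3]
ft_force: [-1.0, -0.5, 0.5]
width: 0.645
finger_force: 0.0
```

```bash
python3 -c "
from plan import *
plan([.6509,-.0338,.4115],DOWN,3)
c=read_camera('wrist');p=Ro.from_euler('xyz',c['rotation'],degrees=True).inv().apply(np.array([.6509,-.0338,.269])-c['origin']);q=c['K']@p;print('knob top predicted',q[:2]/q[2])
cv2.imwrite('pics/w4.png',c['color'])"
```

```text
tcp [ 0.6486 -0.0361  0.4757] [ 1.799e+02 -1.000e-01  1.030e+01] tot mm tool0 [ 2.7 -1.9 64.2] F [-1.  -0.5  0.5] w 0.6454837515206044 t 13.525
[0.9, -0.6, 21.4, 0.0, -0.0, -0.0, 0.9, -0.6, 21.4, 0.0, -0.0, -0.0, 0.9, -0.6, 21.4, 0.0, -0.0, -0.0]
knob top predicted [319.96333746 226.03613014]
```

View pics/w4.png

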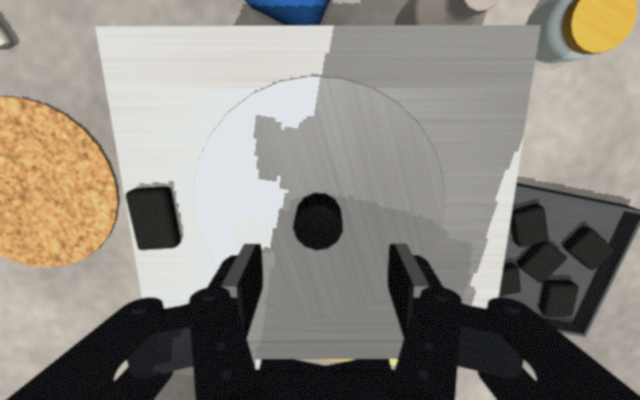

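The knob top appears at about (318,224), against a predicted (320,226). The heel at (155,217) is clear of the fingers. Descend and grip.

arm_command(rows=[1,-1,20,0,0,0,1,-1,20,0,0,0,1,0,14,0,0,0,0,0,6,0,0,0,0,0,4,0,0,0,0,0,0,0,0,0,0,0,0,0,0,0])

```text
time: 14.45
tcp_pos: [0.6514, -0.0337, 0.4129]
tcp_rot: [179.9, -0.1, 10.3]
ft_force: [0.1, 0.5, -0.9]
width: 0.645
finger_force: 0.0
```

arm_command(rows=[0,0,0,0,0,0,0,0,0,0,0,0,0,0,0,0,0,0,0,0,0,0,0,0,0,0,0,0,0,0,0,0,0,0,0,0], grip=15, force=60)

```text
time: 15.2
tcp_pos: [0.6514, -0.0336, 0.4129]
tcp_rot: [179.9, -0.1, 10.3]
ft_force: [0.3, 2.0, 4.6]
width: 0.309
finger_force: 59.0
```

arm_command(rows=[0,0,-5,0,0,0,0,0,-8,0,0,0,0,0,-15,0,0,0,0,0,0,0,0,0,0,0,0,0,0,0])

```text
time: 15.82
tcp_pos: [0.6514, -0.0337, 0.4399]
tcp_rot: [179.9, -0.1, 10.3]
ft_force: [-0.1, 0.2, -4.4]
width: 0.306
finger_force: 59.2
```

The lid is held, with the pads at 26 mm and a 4 N load. Raise it and carry it to the mat.

```bash
python3 -c "
from plan import *
s=state(); p=s['tcp_pos'].copy(); 
plan([.5308,.334,p[2]+.04],DOWN,15)"
```

```text
tcp [ 0.6514 -0.0337  0.4399] [ 1.799e+02 -1.000e-01  1.030e+01] tot mm tool0 [ -52.8 -383.3  -40.6] F [-0.1  0.2 -4.4] w 0.3064229170846836 t 15.825
[-3.5, -25.6, -2.7, 0.0, -0.0, -0.0, -3.5, -25.6, -2.7, 0.0, -0.0, -0.0, -3.5, -25.6, -2.7, 0.0, -0.0, -0.0, -3.5, -25.6, -2.7, 0.0, -0.0, -0.0, -3.5, -25.6, -2.7, 0.0, -0.0, -0.0, -3.5, -25.6, -2.7, 0.0, -0.0, -0.0, -3.5, -25.6, -2.7, 0.0, -0.0, -0.0, -3.5, -25.6, -2.7, 0.0, -0.0, -0.0, -3.5, -25.6, -2.7, 0.0, -0.0, -0.0, -3.5, -25.6, -2.7, 0.0, -0.0, -0.0, -3.5, -25.6, -2.7, 0.0, -0.0, -0.0, -3.5, -25.6, -2.7, 0.0, -0.0, -0.0, -3.5, -25.6, -2.7, 0.0, -0.0, -0.0, -3.5, -25.6, -2.7, 0.0, -0.0, -0.0, -3.5, -25.6, -2.7, 0.0, -0.0, -0.0]
```

arm_command(rows=[0,0,-20,0,0,0,0,0,-20,0,0,0,0,0,0,0,0,0])

```text
time: 16.2
tcp_pos: [0.6515, -0.0336, 0.481]
tcp_rot: [179.9, -0.2, 10.3]
ft_force: [0.3, -0.1, -3.7]
width: 0.31
finger_force: 59.6
```

arm_command(rows=[-2,-14,0,0,0,0,-4,-26,0,0,0,0,-4,-26,0,0,0,0,-4,-26,0,0,0,0,-4,-26,0,0,0,0,-4,-26,0,0,0,0,-4,-26,0,0,0,0,-4,-26,0,0,0,0,-4,-26,0,0,0,0,-4,-26,0,0,0,0])

```text
time: 17.45
tcp_pos: [0.5778, 0.1548, 0.4813]
tcp_rot: [-178.0, -0.1, 14.6]
ft_force: [-0.3, -0.0, -3.0]
width: 0.308
finger_force: 59.6
```

arm_command(rows=[-3,-27,0,0,0,0,-4,-27,10,0,0,0,-3,-27,20,0,0,0,-3,-27,25,0,0,0,-2,-27,25,0,0,0,0,0,25,0,0,0,0,0,25,0,0,0,0,0,20,0,0,0,0,0,0,0,0,0,0,0,0,0,0,0])

```text
time: 18.7
tcp_pos: [0.5454, 0.2195, 0.3396]
tcp_rot: [-174.9, -0.1, 20.8]
ft_force: [-0.5, 0.1, -3.0]
width: 0.306
finger_force: 59.5
```

```bash
python3 -c "
from plan import *
plan([.5308,.334,.195],DOWN,4)"
```

```text
tcp [0.5454 0.2195 0.3396] [-1.749e+02 -1.000e-01  2.080e+01] tot mm tool0 [ 26.7 -98.9 154. ] F [-0.5  0.1 -3. ] w 0.3055017806906614 t 18.7
[6.7, -24.7, 38.5, -1.3, 0.1, 2.6, 5.5, -25.9, 38.0, -1.3, 0.1, 2.6, 4.2, -26.9, 37.4, -1.3, 0.1, 2.6, 2.9, -27.9, 36.8, -1.3, 0.1, 2.6]
```

The wrist joint has reached its range, so the yaw drifted and the lid tilted 5°. The lid is round, so I can use a yaw of 60° instead: first turn in place at height, then move on.

```bash
python3 -c "
from plan import *
s=state();print(s['joint_positions'].round(1))
R=Ro.from_euler('xyz',[180,0,60],degrees=True)
plan([.5308,.334,.25],R,9)"
```

```text
[ 20.7  23.6   4.2  70.5   5.1 179.9]
tcp [0.5454 0.2195 0.3396] [-1.749e+02 -1.000e-01  2.080e+01] tot mm tool0 [  26.8 -103.8   99.2] F [-0.5  0.1 -3. ] w 0.3055017806906614 t 18.7
[3.0, -11.5, 11.0, -0.5, -0.2, -4.4, 3.9, -11.4, 10.9, -0.5, -0.2, -4.4, 4.8, -11.1, 10.8, -0.5, -0.2, -4.4, 5.7, -10.9, 10.7, -0.5, -0.2, -4.4, 6.5, -10.5, 10.5, -0.5, -0.2, -4.4, 7.3, -10.1, 10.4, -0.5, -0.2, -4.4, 8.1, -9.6, 10.3, -0.5, -0.2, -4.4, 8.9, -9.0, 10.2, -0.5, -0.2, -4.4, 9.6, -8.4, 10.1, -0.5, -0.2, -4.4]
```

arm_command(rows=[0,0,0,-0.6,-0.2,-4.4,0,0,0,-0.6,-0.2,-4.4,0,0,0,-0.6,-0.2,-4.4,0,0,0,-0.6,-0.2,-4.4,0,0,0,-0.6,-0.2,-4.4,0,0,0,-0.5,-0.2,-4.4,0,0,0,0,0,0])

```text
time: 19.58
tcp_pos: [0.5455, 0.2195, 0.3397]
tcp_rot: [-178.6, -0.4, 47.1]
ft_force: [0.8, 0.6, -3.3]
width: 0.311
finger_force: 59.7
```

```bash
python3 -c "
from plan import *
s=state();print(s['joint_positions'].round(1))
R=Ro.from_euler('xyz',[180,0,60],degrees=True)
plan([.5308,.334,.25],R,8)"
```

```text
[ 21.6  23.8   4.6  71.    1.5 154.4]
tcp [0.5455 0.2195 0.3397] [-178.6   -0.4   47.1] tot mm tool0 [ 73.3 -86.4  92.4] F [ 0.8  0.6 -3.3] w 0.3113644157885561 t 19.575
[9.2, -10.8, 11.5, -0.2, -0.1, -1.6, 9.5, -10.6, 11.5, -0.2, -0.1, -1.6, 9.8, -10.3, 11.5, -0.2, -0.1, -1.6, 10.1, -10.1, 11.4, -0.2, -0.1, -1.6, 10.4, -9.8, 11.4, -0.2, -0.1, -1.6, 10.7, -9.6, 11.3, -0.2, -0.1, -1.6, 10.9, -9.3, 11.3, -0.2, -0.1, -1.6, 11.2, -9.0, 11.2, -0.2, -0.1, -1.6]
```

arm_command(rows=[9,-11,11,-0.2,-0.1,-1.6,10,-11,12,-0.2,-0.1,-1.6,10,-10,12,-0.2,-0.1,-1.6,10,-10,11,-0.2,-0.1,-1.6,10,-10,11,-0.2,-0.1,-1.6,11,-10,11,-0.2,-0.1,-1.6,11,-9,11,-0.2,-0.1,-1.6,11,-9,11,0,0,-1.6,0,0,0,0,0,0,0,0,0,0,0,0])

```text
time: 20.82
tcp_pos: [0.5304, 0.334, 0.2499]
tcp_rot: [-180.0, 0.2, 60.0]
ft_force: [-0.8, 0.1, -3.0]
width: 0.307
finger_force: 59.7
```

```bash
python3 -c "
from plan import *
R=Ro.from_euler('xyz',[180,0,60],degrees=True)
plan([.5308,.334,.195],R,4)
t=read_camera('top')['color'];w=read_camera('wrist')['color']
o=np.zeros((400,800,3),np.uint8);o[:,:400]=cv2.resize(t[100:300,80:280],(400,400));o[:250,400:]=cv2.resize(w,(400,250));cv2.imwrite('pics/p5.png',o)"
```

```text
tcp [0.5304 0.334  0.2499] [-180.     0.2   60. ] tot mm tool0 [ 0.4  0.3 54.9] F [-0.8  0.1 -3. ] w 0.30697270171130997 t 20.825
[0.1, 0.1, 13.7, -0.0, 0.1, -0.0, 0.1, 0.1, 13.7, -0.0, 0.1, -0.0, 0.1, 0.1, 13.7, -0.0, 0.1, -0.0, 0.1, 0.1, 13.7, -0.0, 0.1, -0.0]
```

View pics/p5.png

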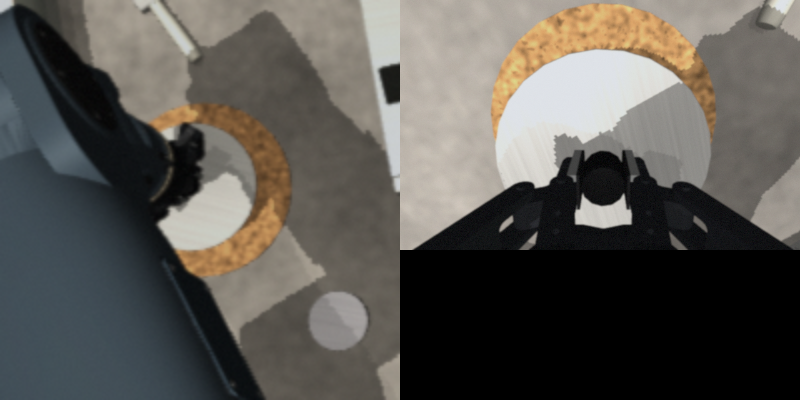

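The lid is held level over the mat and within its outline, allowing for parallax at this height; the tin at (338,320) is clear. Lower it gently.

arm_command(rows=[0,0,12,0,0,0,0,0,14,0,0,0,0,0,12,0,0,0,0,0,8,0,0,0,0,0,4,0,0,0,0,0,2,0,0,0,0,0,1,0,0,0,0,0,0,0,0,0,0,0,0,0,0,0])

```text
time: 22.05
tcp_pos: [0.5303, 0.3339, 0.197]
tcp_rot: [-180.0, 0.2, 60.0]
ft_force: [0.4, -0.7, -3.8]
width: 0.311
finger_force: 59.7
```

arm_command(rows=[0,0,1,0,0,0,0,0,0,0,0,0,0,0,0,0,0,0])

```text
time: 22.42
tcp_pos: [0.5302, 0.3339, 0.1958]
tcp_rot: [-180.0, 0.2, 60.0]
ft_force: [-0.2, 1.0, -2.8]
width: 0.307
finger_force: 59.7
```

arm_command(rows=[0,0,0.6,0,0,0,0,0,0,0,0,0,0,0,0,0,0,0])

```text
time: 22.8
tcp_pos: [0.5303, 0.3339, 0.1952]
tcp_rot: [-180.0, 0.2, 60.0]
ft_force: [0.7, 0.0, -3.2]
width: 0.313
finger_force: 59.7
```

arm_command(rows=[0,0,0.6,0,0,0,0,0,0,0,0,0,0,0,0,0,0,0])

```text
time: 23.18
tcp_pos: [0.5302, 0.3338, 0.1949]
tcp_rot: [-180.0, 0.2, 60.0]
ft_force: [-3.3, -1.2, 6.2]
width: 0.312
finger_force: 60.5
```

The force changed from -3 to +6 N, so the lid has touched the mat. Open the fingers slowly and withdraw.

arm_command(rows=[0,0,0,0,0,0,0,0,0,0,0,0,0,0,0,0,0,0,0,0,0,0,0,0,0,0,0,0,0,0,0,0,0,0,0,0], grip=60, force=20)

```text
time: 23.92
tcp_pos: [0.5302, 0.3339, 0.1945]
tcp_rot: [-180.0, 0.2, 60.0]
ft_force: [0.1, -0.4, 0.4]
width: 0.704
finger_force: 0.0
```

arm_command(rows=[0,0,-10,0,0,0,0,0,-20,0,0,0,0,0,-40,0,0,0,0,0,-40,0,0,0,-20,0,-50,0,0,0,-40,0,-50,0,0,0,-50,0,-20,0,0,0,-50,0,0,0,0,0,-50,0,0,0,0,0,0,0,0,0,0,0])

```text
time: 25.18
tcp_pos: [0.4246, 0.1516, 0.4255]
tcp_rot: [180.0, 0.2, 59.8]
ft_force: [0.3, 1.1, 1.0]
width: 0.698
finger_force: 0.0
```

```bash
python3 -c "
from plan import *
s=state();print(s['tcp_pos'],s['ft_force'],s['time'])
t=read_camera('top')['color'];w=read_camera('scene')['color']
o=np.zeros((500,800,3),np.uint8);o[:250,:400]=cv2.resize(w,(400,250));o[:,400:]=cv2.resize(t[80:330,110:310],(400,500));cv2.imwrite('pics/p6.png',o)"
```

```text
[0.42460435 0.15155577 0.42552741] [0.30653759 1.08521825 0.99963643] 25.175
```

View pics/p6.png

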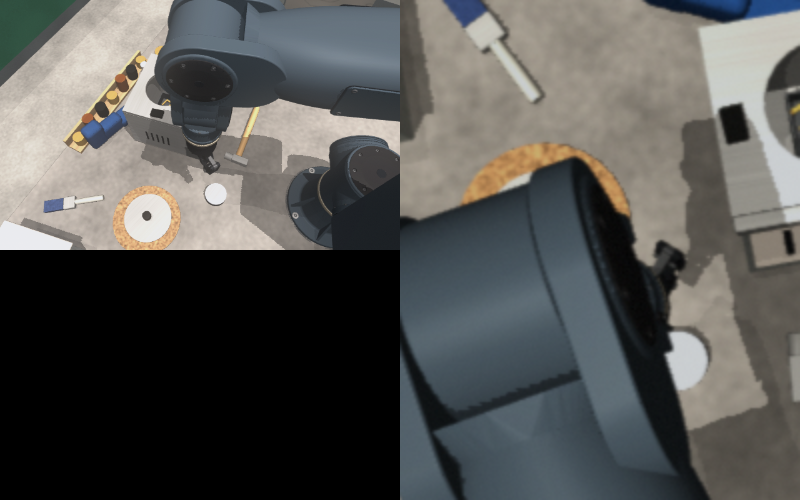

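The scene view shows the lid lying flat, knob up, centred on the mat at (148,216), with cork showing all round it. The tin, hammer and heel are where they were, and the gripper is clear.

```bash
python3 -c "
from bench import *
print(close_job())"
```

```text
the job is handed in; nothing more can be done
None
```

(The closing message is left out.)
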